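# Swap the slide-in battery of the cordless blender base

## Task

Swap the blender base's battery: press the catch paddle so that the spent pack pops loose, draw it out of the rail and set it down in the charger's empty bay. Then take the charged pack of the same footed shape from the charger and slide it along the rail, nose first, until the catch clicks and locks it. Leave the blocky pack in the charger and everything else standing where it is.

Things in the scene. Friction and masses are not known exactly. Their poses are not given: they have to be found in the camera images.
- power_base: Fixed cordless blender base: steel bed 172 x 84 mm (top 6 mm above the counter) with a battery rail, behind it a grey motor housing 62 x 96 x 50 mm (x = +57 to +119 mm) with a round drive coupling on top (61 mm high). Origin on the counter; x points along the rail in the sliding-in direction, z up. The catch is on the +y side.
- apron (a point): Point on the bed top where a pack can be laid down before sliding it in: at base x = -70 mm, 6 mm above the counter (put the pack's origin here). The open apron is x = -112 to 0 mm, 68 mm wide between curbs 15 mm high; over x = -25 to 0 mm they converge to the rail.
- rail_home (a point): Point on the bed top where the origin of a locked pack lies: base x = +14 mm. Rail x = 0 to +58 mm: walls 55 mm apart, lips 45 mm apart over the pack's foot, undersides 16.5 mm and tops 20.5 mm above the counter. The pack slides flat on the bed, is stopped by the housing 3 mm beyond this point (x = +17 mm) and, let go, backs up to it against the catch tooth.
- catch (a joint): Spring rocker catch, hinged along the rail; 0 = tooth in (locks a pack that is home), up to 0.42 rad = paddle pressed, tooth swung out; releases from about 0.27. A pack sliding in pushes the tooth aside by its ramp (about 5 N, up to 15 N if it is pressed hard on the bed), and it springs back to 0 in the groove behind the pack's nose. It rises to 40 mm above the counter, at base x = +18 to +46 mm.
- catch_pad (a point): Centre of the top of the catch's black ribbed paddle, 26 x 28 mm, at base (+33, +72) mm, 36 mm above the counter. Press it straight down 12 to 14 mm (some 3 to 12 N), best in its outer half, and hold a moment: a spring plunger in the housing (2 to 3.5 N) then pops the pack out 24 mm, its origin to about base x = -7 mm, where the catch no longer holds it.
- pack_spent: Spent battery pack, at first locked in the rail. 80 long (x) x 52 x 66 mm high: foot plate 80 x 52 x 6 mm, above it a 40 mm wide body with upright grooves on both sides behind the nose (x = +8 to +28 mm, up to 50 mm high). Origin under the foot's centre, x towards the nose. Grip across the 40 mm, 10 to 18 mm behind the origin (in the rail: fingertips 36 mm or more above the counter). 0.16 kg.
- pack_fresh: Charged battery pack, same shape, size and axes as the spent pack, at the start in a bay of the charger, nose pointing away from the robot.
- pack_block: Another pack in the charger, a plain block 80 x 52 x 64 mm without foot or grooves: does not fit the rail, leave it alone. Origin under its centre.
- charger: Fixed white charger, 110 x 252 mm, three bays side by side along its y axis (centres y = -84, 0, +84 mm), each 90 x 62 mm inside, floor 4 mm and walls 14 mm above the counter. Along its far side a bar 26 mm high (x = +55 to +77 mm). Origin on the counter under the centre of the bays; x points away from the robot.
- bay_mat: Black rubber mat, 86 x 56 x 1.5 mm, lying fixed on the floor of the empty bay (which bay varies): the place for the spent pack, which then rests 5.5 mm above the counter. Origin under its centre, axes as the charger.
- squeeze_bottle: Tall squeeze bottle, 60 mm wide, 220 mm high, bystander standing between charger and base. Origin under its centre.
- salt_shaker: Shaker, 44 mm wide, 90 mm high, bystander beside the base. Origin under its centre.
- measure: Steel double measure, 46 mm wide, 78 mm high, bystander near the base's apron. Origin under its centre.
- spice_jar: Spice jar, 44 mm wide, 105 mm high, bystander in front of the charger. Origin under its centre.
- small_glass: Tasting glass, 58 mm wide, 82 mm high, bystander behind the charger. Origin under its centre.
- jug: Small steel milk jug, 101 x 69 x 92 mm, bystander in the middle near the robot. Origin under its centre.

How it is judged:
By the outcome, as a careful person would: the job done as asked, in the order asked, and still so for the second after the job is handed in, with the robot touching nothing.
It also fails if it takes over 66 s, if anything falls off the work surface, if the arm or the gripper's body presses on something with over 40 N, if the wrist force passes 120 N, or if a joint passes its speed limit or range.

## Robot

A 6-joint arm with a two-finger parallel gripper is mounted at the origin on a cart in front of the work surface, level with it; the furniture and walls round the work are solid. World frame = base frame: x ahead of the robot, y to its left, z up, the work surface at z = 0. Lengths are in m, angles in rad, forces in N, time in s.
With the tool pointing down it reaches from about 0.35 to 0.775 m from the base axis. Payload 5.5 kg.
Tool frame: the origin (TCP) lies on the front face of the gripper's body, between the roots of the fingers; the fingertips stand 73 mm ahead of it and the grasp point (between the pads) lies 54 mm ahead of it; z points along the fingers, y is the line along which they close (so a half turn about z gives the same grasp; the last joint's range is limited). The gripper opens to 85 mm and grips with 20 to 120 N. Pads are 22 mm wide; open, the fingers measure 114 mm over their backs; the gripper's body (76 mm by 85 mm) begins 54 mm behind the grasp point. The pads swing forward as they close: fully open they stand 13 mm farther back than shut.
Start: joints at [1.012, 0.313, 0.046, 1.304, 0, 1.431], TCP at [0.234, 0.525, 0.304] pointing down, gripper open.
Joint ranges: [-2.76, 2.76], [-0.86, 1.69], [-1.03, 1.26], [-2.2, 2.34], [-1.47, 1.5], [-3.14, 3.14]. Speed limits (rad/s): [2.57, 2.57, 3.14, 3.14, 3.14, 3.14].

## Interface

Orientations are given as a unit quaternion [w, x, y, z].
In Python, from station import get_state, capture, camera_model, hand_in gives the robot as it stands. The module is installed in compiled form; this text tells all that it offers.
- The arm moves only by the tool send_rows, never from a script. Its argument "targets" is text: rows parted by semicolons, each of 5 numbers parted by spaces: the finger opening in mm, from 0 to 85.4, then the shift along the tool's x, y, z in mm, then the turn about the tool's z in degrees. A call has 1 to 10 rows; each row shifts and turns the commanded pose from where the row before left it, along the tool's axes as they then stand; what a row does not reach is not made up. A row lasts 1/8 s, in which the tool goes at most 62.5 mm and 10.7 degrees, less where a joint would pass 70% of its speed; a pose out of reach is approached as far as the arm can. A call with a gripper value outside its range is refused whole. The fingers move at their own pace and stop on an object; the grip force is fixed at half the most. Time passes only in rows, so rows that do not move let the fingers close. It gives the time, the measured TCP pose, the force, the opening and the grip force at its end, in the units of the state.
- get_state(): the state, without advancing time (a new reading comes with each control period).
- capture(name): name is "scene" or "top"; returns the picture (400x640x3 uint8, red, green, blue); there is no depth.
- camera_model(name): a dict with "mtx" (3x3 intrinsics, pixels), "extrinsics" (4x4, takes a point from camera to world coordinates). Camera axes: x right, y down, z forward; pixel columns grow to the right and rows downward; lengths in m; the calibration is good to about 2 mm. A picture is of the moment at which its call begins. camera_model takes no time and is no camera call.
- hand_in(): hands the job in; it is judged then, once.
The state is a dict: "clock": time; "joints": joint angles; "joint_vel": joint speeds; "tau": joint torques, N m; "tcp_pos": TCP position; "ee_rot": TCP orientation; "contact_force": force on the tool from outside, world axes, zero at the start; "wrist_torque": the same for the moment, N m; "gripper_width": opening from 0.0 (shut) to 1.0 (fully open); "grip_force": force on a finger pad.
Only numpy, scipy, OpenCV 4.12 (cv2) and the standard library are available. Lean on these libraries where they do the work, as an engineer would, in place of code of your own. Each camera call takes 0.05 s, during which the arm holds its last target. There are 200 camera calls.

## Working session

There is one attempt and no reset: what is moved stays moved. The work goes in short steps, Python scripts to look and compute and a tool call to move; the robot and the scene stay as the last step left them, time stands still between calls to the robot, and variables do not carry over. Pictures are saved under pics/ and viewed, at most 10 in all, crops included, and the job is handed in when it is done.

Besides the shell and the picture viewer there is one more tool, called after "Emit:" by a JSON object that holds its "op" and its "data", one argument or row to a line. send_rows: Moves the arm, as the interface text tells. Its arguments: {"type":"object","properties":{"targets":{"type":"string"}},"required":["targets"]}

```bash
mkdir -p pics; python3 - <<'E'
from station import *
import cv2,numpy as np
for n in("scene","top"):
    cv2.imwrite(f"pics/{n}0.png",capture(n)[:,:,::-1])
    m=camera_model(n);print(n,np.round(m["mtx"],1).tolist(),np.round(m["extrinsics"],4).tolist())
s=get_state();print(s["clock"],s["tcp_pos"],s["ee_rot"],s["gripper_width"])
E
```

```text
scene [[384.9, 0.0, 322.0], [0.0, 384.9, 193.0], [0.0, 0.0, 1.0]] [[0.718, -0.4598, 0.5226, -0.0327], [-0.6958, -0.4952, 0.5202, -0.5328], [0.0196, -0.7371, -0.6755, 0.7588], [0.0, 0.0, 0.0, 1.0]]
top [[411.5, 0.0, 315.2], [0.0, 411.5, 203.1], [0.0, 0.0, 1.0]] [[-0.017, -0.9891, 0.1466, 0.3381], [-0.9998, 0.0149, -0.0152, 0.0107], [0.0129, -0.1468, -0.9891, 1.259], [0.0, 0.0, 0.0, 1.0]]
0.1 [0.23365895 0.52502528 0.30310001] [-2.71897009e-04  2.07864207e-01  9.78157354e-01 -7.66976403e-04] 0.9993478870896094
```

View pics/top0.png

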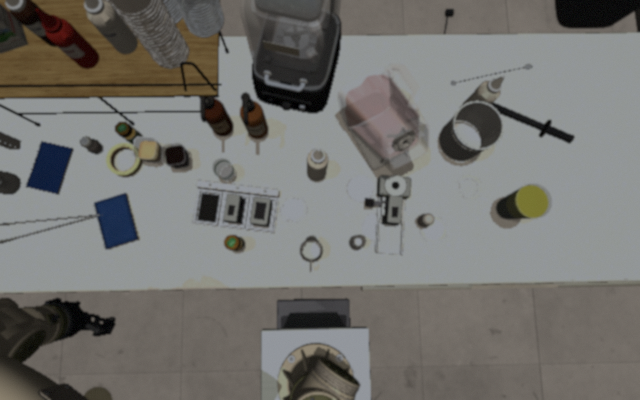

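View pics/scene0.png

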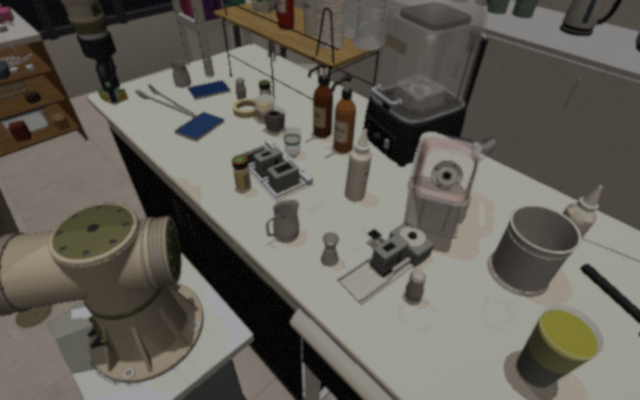

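The top picture shows the charger near (237,207), with the black mat in its left bay at (210,206). The base is near (392,210), with its paddle at (371,203), and the jug, measure, salt shaker and bottle stand around it. I'll zoom in next.

```bash
python3 - <<'E'
import cv2,numpy as np
a=cv2.imread("pics/top0.png");
g=lambda im:np.clip(im.astype(float)*1.5,0,255).astype(np.uint8)
c1=cv2.resize(g(a[170:260,190:290]),None,fx=7.9,fy=6.5,interpolation=cv2.INTER_CUBIC)
c=lambda im,y0,x0,h,w,s:cv2.resize(g(im[y0:y0+h,x0:x0+w]),None,fx=s,fy=s,interpolation=cv2.INTER_CUBIC)
L=c(a,170,185,100,65*2,6); R=c(a,160,340,98,130,6)
cv2.imwrite("pics/chg.png",L);cv2.imwrite("pics/base.png",R)
E
```

```text
(no output)
```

View pics/chg.png

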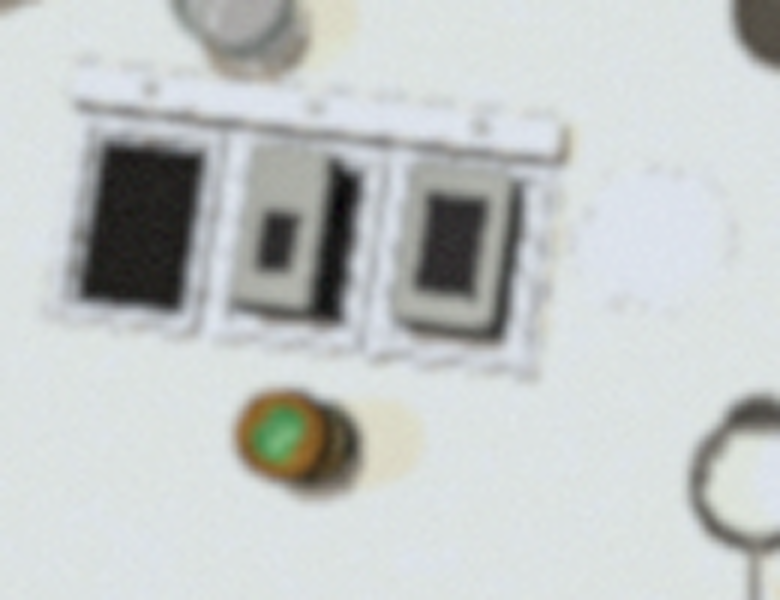

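View pics/base.png

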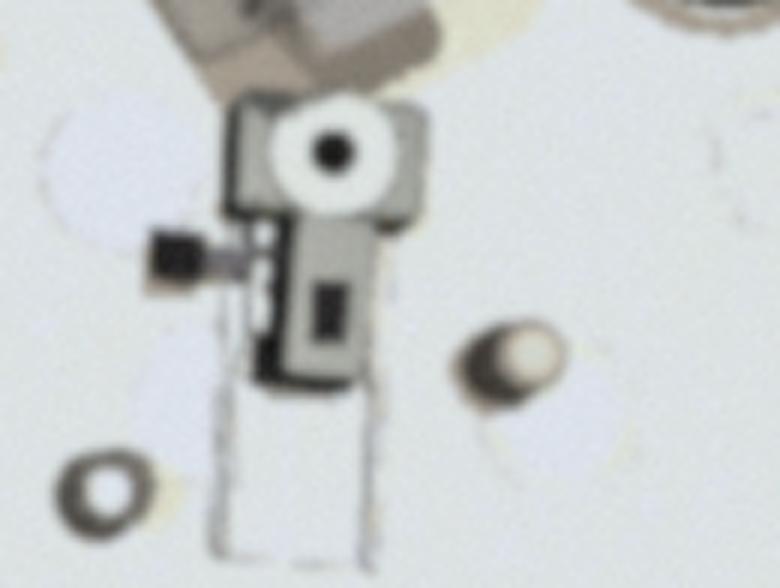

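The fresh pack is in the middle bay (foot visible, body 252..330 px in the crop), the block is on the right, and the mat is on the left. In the base crop the paddle is at (178,257), the coupling at (333,152), the spent pack's top spans about (280-380, 218-378), and the bed's near edge is at y≈560. I'll fit the poses from these and cut a zoom from the scene camera to check against.

```bash
cat > h.py <<'E'
import numpy as np
from scipy.optimize import least_squares
from station import camera_model
CM={n:camera_model(n) for n in("scene","top")}
def proj(n,P):
    m=CM[n];T=np.linalg.inv(m["extrinsics"]);q=np.atleast_2d(P)@T[:3,:3].T+T[:3,3];q=q@m["mtx"].T;return q[:,:2]/q[:,2:]
def ray(n,uv,z):
    m=CM[n];E=m["extrinsics"];d=E[:3,:3]@np.linalg.solve(m["mtx"],[uv[0],uv[1],1]);return E[:3,3]+d*(z-E[2,3])/d[2]
def world(p,L):
    L=np.atleast_2d(L)/1000;c,s=np.cos(p[2]),np.sin(p[2]);return np.c_[p[0]+c*L[:,0]-s*L[:,1],p[1]+s*L[:,0]+c*L[:,1],L[:,2]]
def fit(obs,p0):  # obs: (cam,local mm,uv)
    f=lambda p:np.concatenate([(proj(n,world(p,l))-uv).ravel() for n,l,uv in obs])
    r=least_squares(f,p0,loss="soft_l1");return r.x,f(r.x).reshape(-1,2)
E
cat > m.py <<'E'
from h import *
C=lambda x,y:(185+x/6-.42,170+y/6-.42); B=lambda x,y:(340+x/6-.42,160+y/6-.42)
ch=[("top",l,C(*p)) for l,p in [((43,112,5.5),(102,145)),((43,56,5.5),(205,152)),((-43,112,5.5),(80,303)),((-43,56,5.5),(183,308)),
 ((77,126,26),(82,65)),((77,-126,26),(568,118)),((55,-126,26),(562,160)),((-55,126,14),(48,315)),((-55,-126,14),(535,375))]]
fr=[("top",l,C(*p)) for l,p in [((40,20,70),(252,145)),((40,-20,70),(330,150)),((-40,20,70),(232,305)),((-40,-20,70),(310,315))]]
ba=[("top",l,B(*p)) for l,p in [((54,20,72),(300,218)),((54,-20,72),(380,222)),((-26,20,72),(280,372)),((-26,-20,72),(358,378)),
 ((33,72,36),(178,257)),((-112,42,6),(212,555)),((-112,-42,6),(375,570)),((119,-48,50),(428,104))]]
if __name__=="__main__":
    for n,o,p0 in(("ch",ch,(.47,.2,0)),("fr",fr,(.47,.2,0)),("ba",ba,(.45,-.2,0))):
        p,r=fit(o,p0);print(n,np.round(p,4),np.round(r,1).tolist())
    import cv2
    a=cv2.imread("pics/scene0.png")
    f=lambda y,x:cv2.resize(np.clip(a[y:y+75,x:x+130]*1.5,0,255).astype(np.uint8),None,fx=6,fy=4*1.0,interpolation=2)
    g=lambda y,x,h,w:cv2.resize(np.clip(a[y:y+h,x:x+w]*1.5,0,255).astype(np.uint8),None,fx=6,fy=6,interpolation=2)
    cv2.imwrite("pics/sb.png",g(215,330,92,130));cv2.imwrite("pics/sc.png",g(135,225,75,100))
E
python3 m.py
```

```text
ch [ 0.5053  0.2349 -0.1281] [[0.1, -1.3], [1.0, -0.4], [-0.5, -0.0], [0.6, 1.2], [-1.2, -0.6], [0.1, -0.2], [0.2, -0.1], [-1.1, 1.1], [0.5, 0.4]]
fr [ 0.5046  0.2363 -0.1096] [[-0.3, -0.2], [0.3, 0.2], [-0.4, 0.2], [0.4, -0.2]]
ba [ 0.4787 -0.2384 -0.1012] [[-0.7, -0.8], [-0.5, -0.3], [1.0, 0.6], [1.7, 0.8], [-0.3, 0.1], [-0.6, -0.2], [-0.1, -0.3], [0.3, 0.1]]
```

View pics/sb.png

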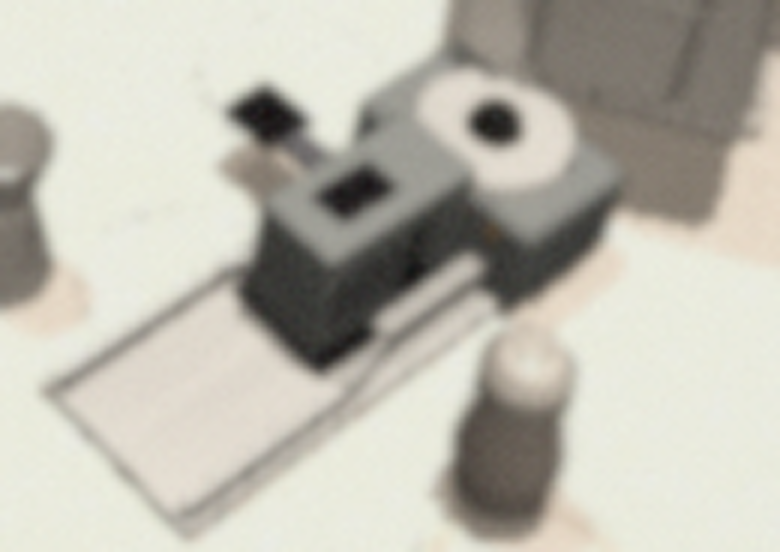

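View pics/sc.png

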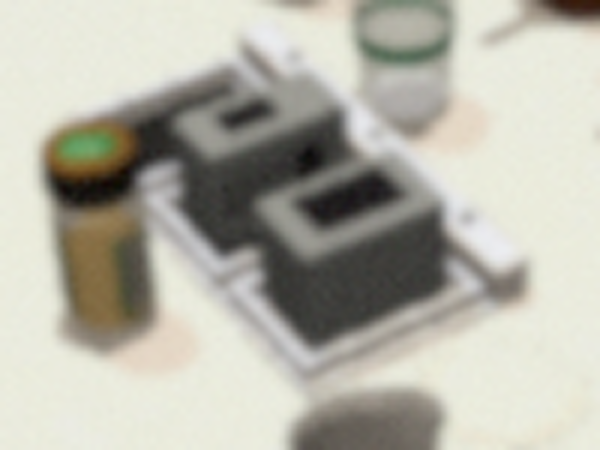

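The scene crops agree: the footed pack is in the middle bay and the block nearest (right). The paddle centre is at (267,114) and the coupling at (497,122) in the base crop. I'll add these points and refit.

```bash
cat > m2.py <<'E'
from m import *
S=lambda x,y:(330+x/6-.42,215+y/6-.42); D=lambda x,y:(225+x/6-.42,135+y/6-.42)
ch+=[("scene",l,D(*p)) for l,p in [((77,-126,26),(527,262)),((55,-126,26),(480,283)),((-55,-126,14),(308,365)),((77,126,26),(262,20)),((55,126,26),(240,42))]]
fr+=[("scene",l,D(*p)) for l,p in [((-40,20,70),(172,122)),((-40,-20,70),(205,160)),((40,-20,70),(342,118))]]
cat=[("top",(33,72,36),B(178,257)),("scene",(33,72,36),S(267,114))]
ba2=ba[4:]+cat[1:]+[("top",(88,0,61),B(333,152))]+[("scene",l,S(*p)) for l,p in [((88,0,61),(497,122)),((-112,-42,0),(190,538)),((57,-48,50),(528,243)),((119,-48,50),(620,178))]]
sp=ba[:4]+[("scene",l,S(*p)) for l,p in [((-26,20,72),(262,200)),((-26,-20,72),(330,268))]]
P={}
for n,o,p0 in(("ch",ch,(.5,.23,-.1)),("fr",fr,(.5,.2,-.1)),("ba",ba2,(.48,-.24,-.1)),("sp",sp,(.48,-.24,-.1))):
    p,r=fit(o,p0);P[n]=p
    if __name__=="__main__":print(n,np.round(p,4),np.round(r,1).tolist())
if __name__=="__main__":
    for z,k,uv in((90,"salt",B(530,350)),(78,"measure",B(106,490))):print(k,ray("top",uv,z/1000))
    print("bottle",ray("top",(317,156),.2),"jug",ray("top",(311,248),.092),"spice",ray("top",C(280,435),.105),"glass",ray("top",C(235,20),.082))
E
python3 m2.py
```

```text
ch [ 0.5045  0.2348 -0.132 ] [[0.2, -1.2], [1.1, -0.2], [-0.5, 0.1], [0.6, 1.4], [-1.0, -0.4], [0.2, 0.3], [0.3, 0.4], [-1.1, 1.2], [0.4, 0.8], [0.9, -1.4], [2.6, -2.1], [-0.8, 2.1], [1.0, -0.9], [-1.0, -2.4]]
fr [ 0.504   0.2357 -0.1155] [[-0.0, -0.1], [0.6, 0.5], [-0.3, 0.4], [0.5, 0.1], [-1.1, -0.7], [0.3, -0.3], [0.7, -2.9]]
ba [ 0.478  -0.2395 -0.0987] [[0.1, 0.4], [-0.1, 0.1], [0.3, -0.1], [0.6, 0.3], [-0.3, -0.5], [0.7, 0.4], [-0.4, -1.3], [-0.5, 0.1], [0.1, 0.0], [2.0, -1.6]]
sp [ 0.4787 -0.2385 -0.1321] [[-0.1, -0.9], [0.1, -0.0], [0.8, 0.4], [1.5, 1.0], [-0.7, -0.8], [0.0, -0.8]]
salt [ 0.46354588 -0.32979797  0.09      ]
measure [ 0.40078936 -0.12617869  0.078     ]
bottle [ 0.62099556 -0.01256135  0.2       ] jug [0.38317593 0.00669524 0.092     ] spice [0.40275802 0.22886462 0.105     ] glass [0.60549476 0.25761195 0.082     ]
```

```bash
cat > go.py <<'E'
import sys,numpy as np
from station import get_state
from scipy.spatial.transform import Rotation as R
F={"ba":(.478,-.2395,-.0987),"ch":(.5045,.2350,-.130)}
def where():
    s=get_state();M=R.from_quat(s["ee_rot"],scalar_first=True).as_matrix()
    print("t%.2f"%s["clock"],"tcp",np.round(s["tcp_pos"]*1000,1),"tilt",round(float(M[2,2]),4),"phi %.1f"%np.degrees(np.arctan2(M[1,0],M[0,0])),"w %.1f"%(s["gripper_width"]*85.4),"F",np.round(s["contact_force"],1),"grip",np.round(s["grip_force"],1))
    for k,(x,y,a) in F.items():
        d=(s["tcp_pos"]-[x,y,0])*1000;c,n=np.cos(a),np.sin(a);print("  in",k,np.round([c*d[0]+n*d[1],-n*d[0]+c*d[1],d[2]],1))
    return s,M
def plan(f,x,y,z):  # tcp target mm in frame f -> needed turn for tool x = -frame x, and shift in present tool axes / after the turn
    s,M=where();p=F[f];c,n=np.cos(p[2]),np.sin(p[2])
    t=np.array([p[0]*1e3+c*x-n*y,p[1]*1e3+n*x+c*y,z]);d=t-s["tcp_pos"]*1000
    a=np.degrees(np.arctan2(M[1,0],M[0,0]));b=180+np.degrees(p[2]);turn=(a-b+90)%180-90
    A=np.radians(a-turn);M2=np.array([[np.cos(A),np.sin(A),0],[np.sin(A),-np.cos(A),0],[0,0,-1]])
    print("target",np.round(t,1),"turn %.1f"%turn,"shift before turn",np.round(M.T@d,1),"after turn",np.round(M2.T@d,1))
if __name__=="__main__":
    a=sys.argv;plan(a[1],*map(float,a[2:5])) if len(a)>4 else where()
E
python3 go.py ba 33 82 200
```

```text
t0.10 tcp [233.7 525.  303.1] tilt -1.0 phi 156.0 w 85.3 F [ 0.7  0.1 -0. ] grip 0.0
  in ba [-318.5  736.7  303.1]
  in ch [-306.2  252.5  303.1]
target [ 518.9 -161.2  200. ] turn -18.3 shift before turn [-539.7 -510.7  103.8] after turn [-351.5 -654.7  103.1]
```

Emit:
{"op": "send_rows", "data": {
  "targets": "0 0 0 0 -9.2;0 0 0 0 -9.1;0 -28 -52 0 0;0 -28 -52 0 0;0 -28 -52 0 0;0 -28 -52 0 0;0 -28 -52 0 0;0 -28 -52 0 0;0 -28 -52 0 0;0 -28 -52 0 0"
}}

```text
clock: 1.35
tcp_pos: [0.4157, 0.0873, 0.3038]
ee_rot: [0.0, 0.05, 0.999, 0.0]
contact_force: [0.8, 0.2, -0.6]
gripper_width: -0.0
grip_force: 0.0
```

Emit:
{"op": "send_rows", "data": {
  "targets": "0 -28 -52 0 0;0 -28 -52 0 0;0 -28 -52 0 0;0 -28 -52 25 0;0 -15.5 -30.7 38 0;0 0 0 40 0;0 0 0 0 0;0 0 0 0 0"
}}

```text
clock: 2.35
tcp_pos: [0.5184, -0.1594, 0.2026]
ee_rot: [0.0, 0.049, 0.999, -0.0]
contact_force: [-0.4, 0.7, 0.7]
gripper_width: -0.001
grip_force: 0.0
```

```bash
python3 go.py ba 33 82 130; python3 - <<'E'
from station import *
import cv2,numpy as np
a=capture("top")[:,:,::-1];b=capture("scene")[:,:,::-1]
g=lambda a,y,x,h,w,s:cv2.resize(np.clip(a[y:y+h,x:x+w]*1.5,0,255).astype(np.uint8),None,fx=s,fy=s,interpolation=2)
cv2.imwrite("pics/p1.png",np.hstack([g(a,150,335,100,80,5),g(b,190,340,100,80,5)]))
E
```

```text
t2.35 tcp [ 518.4 -159.4  202.6] tilt -1.0 phi 174.3 w -0.1 F [-0.4  0.7  0.7] grip 0.0
  in ba [ 32.3  83.7 202.6]
  in ch [  64.9 -389.3  202.6]
target [ 518.9 -161.2  130. ] turn -0.0 shift before turn [-0.7 -1.6 72.6] after turn [-0.7 -1.7 72.6]
```

View pics/p1.png

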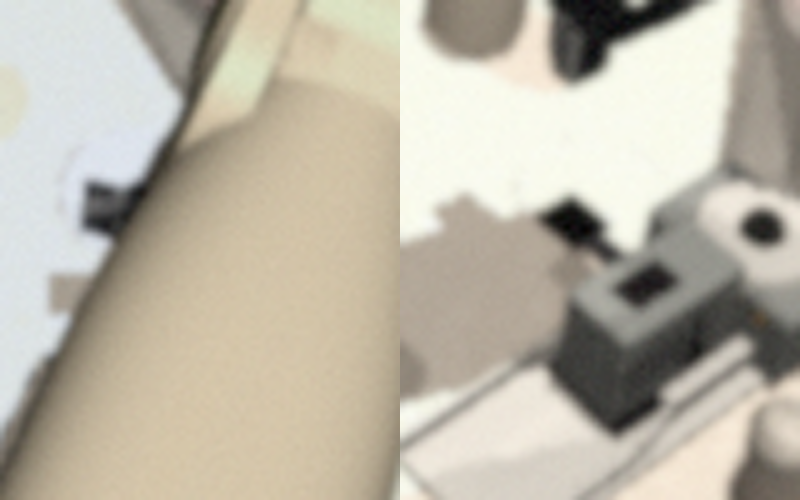

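The closed fingertip, at (585,75) in the composite, hangs right above the paddle at (570,220). I'll lower it step by step.

Emit:
{"op": "send_rows", "data": {
  "targets": "0 0 0 45 0;0 0 0 37 0;0 0 0 5 0;0 0 0 4 0;0 0 0 2 0;0 0 0 0 0"
}}

```text
clock: 3.2
tcp_pos: [0.5188, -0.1599, 0.1097]
ee_rot: [0.001, 0.05, 0.999, -0.0]
contact_force: [-0.2, 0.9, -0.2]
gripper_width: 0.003
grip_force: 0.0
```

Emit:
{"op": "send_rows", "data": {
  "targets": "0 0 0 3 0;0 0 0 3 0;0 0 0 0 0"
}}

```text
clock: 3.58
tcp_pos: [0.5183, -0.1595, 0.1025]
ee_rot: [0.0, 0.05, 0.999, 0.0]
contact_force: [1.0, 1.6, 1.3]
gripper_width: 0.001
grip_force: 1.1
```

Emit:
{"op": "send_rows", "data": {
  "targets": "0 0 0 3 0;0 0 0 0 0;0 0 0 0 0"
}}

```text
clock: 3.95
tcp_pos: [0.5179, -0.1597, 0.0993]
ee_rot: [-0.0, 0.05, 0.999, 0.0]
contact_force: [-0.3, 0.8, 2.1]
gripper_width: 0.004
grip_force: 0.9
```

Emit:
{"op": "send_rows", "data": {
  "targets": "0 0 0 2 0;0 0 0 2 0;0 0 0 0 0"
}}

```text
clock: 4.32
tcp_pos: [0.518, -0.1594, 0.0953]
ee_rot: [-0.0, 0.05, 0.999, 0.0]
contact_force: [-0.0, 3.6, 3.0]
gripper_width: -0.0
grip_force: 1.6
```

Emit:
{"op": "send_rows", "data": {
  "targets": "0 0 0 1 0;0 0 0 0 0;0 0 0 0 0;0 0 0 0 0"
}}

```text
clock: 4.82
tcp_pos: [0.518, -0.1595, 0.0946]
ee_rot: [0.0, 0.05, 0.999, 0.0]
contact_force: [0.1, 4.5, 2.8]
gripper_width: -0.0
grip_force: 1.9
```

```bash
python3 go.py; python3 - <<'E'
from station import *
import cv2,numpy as np
b=capture("scene")[:,:,::-1];cv2.imwrite("pics/sn2.png",b);a=cv2.imread("pics/scene0.png")
g=lambda a,y,x,h,w,s:cv2.resize(np.clip(a[y:y+h,x:x+w]*1.5,0,255).astype(np.uint8),None,fx=s,fy=s,interpolation=2)
d=np.abs(a.astype(int)-b).sum(2);print("pack top row shift check", d[240:285,370:412].mean())
cv2.imwrite("pics/p2.png",g(b,190,340,100,110,5))
E
```

```text
t4.83 tcp [ 518.  -159.5   94.6] tilt -1.0 phi 174.3 w -0.0 F [0.1 4.5 2.8] grip 1.9
  in ba [32.  83.5 94.6]
  in ch [  64.6 -389.5   94.6]
pack top row shift check 77.28042328042328
```

View pics/p2.png

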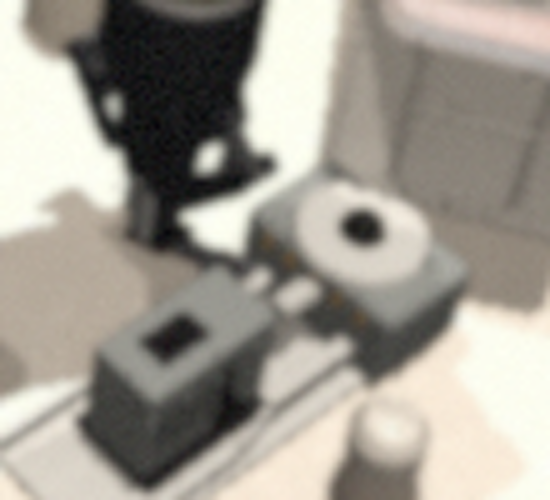

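The pack has popped out. In the crop its rear top corners are at (97,352) and (158,408), and there is a clear gap to the housing.

```bash
python3 - <<'E'
from h import *
from go import F
for f in ((97,352),(158,408),(215,268),(275,315)):
    w=ray("scene",(340+f[0]/5-.4,190+f[1]/5-.4),.072);x,y,a=F["ba"];d=(w[:2]-[x,y])*1000;print(np.cos(a)*d[0]+np.sin(a)*d[1],-np.sin(a)*d[0]+np.cos(a)*d[1])
E
python3 go.py ba -21 0 205
```

```text
-74.4196148054738 13.841249158544759
-73.87954657248211 -24.69018512286371
2.015516510213769 16.231303160243687
3.975230787819757 -20.119701471646042
t4.88 tcp [ 518.1 -159.5   94.6] tilt -1.0 phi 174.3 w -0.0 F [0.1 4.1 2.8] grip 1.9
  in ba [32.  83.5 94.6]
  in ch [  64.6 -389.5   94.6]
target [ 457.1 -237.4  205. ] turn -0.0 shift before turn [  52.9  -83.5 -110.5] after turn [  53.   -83.5 -110.4]
```

Emit:
{"op": "send_rows", "data": {
  "targets": "0 0 0 -8 0;0 0 0 -30 0;0 0 0 -60 0;0 0 0 -12 0;40 25 -39 0 0;60 25 -40 0 0;60 3 -4.5 0 0;60 0 0 0 0"
}}

```text
clock: 5.88
tcp_pos: [0.4568, -0.2379, 0.2044]
ee_rot: [-0.0, 0.05, 0.999, -0.0]
contact_force: [0.4, 0.0, 0.6]
gripper_width: 0.706
grip_force: 0.0
```

```bash
python3 go.py ba -21 0 112
```

```text
t5.88 tcp [ 456.8 -237.9  204.4] tilt -1.0 phi 174.2 w 60.3 F [0.4 0.  0.6] grip 0.0
  in ba [-21.3  -0.5 204.4]
  in ch [  14.  -475.1  204.4]
target [ 457.1 -237.4  112. ] turn -0.1 shift before turn [-0.3  0.5 92.4] after turn [-0.3  0.5 92.4]
```

Emit:
{"op": "send_rows", "data": {
  "targets": "60 27.5 -3 0 0;60 0 0 40 0;60 0 0 40 0;60 0 0 12 0;60 0 0 0 0"
}}

```text
clock: 6.5
tcp_pos: [0.4295, -0.237, 0.1121]
ee_rot: [-0.001, 0.049, 0.999, 0.001]
contact_force: [0.4, 0.6, 1.0]
gripper_width: 0.704
grip_force: 0.0
```

```bash
python3 go.py; python3 - <<'E'
from station import *
import cv2,numpy as np
b=capture("scene")[:,:,::-1];
g=lambda a,y,x,h,w,s:cv2.resize(np.clip(a[y:y+h,x:x+w]*1.5,0,255).astype(np.uint8),None,fx=s,fy=s,interpolation=2)
cv2.imwrite("pics/p3.png",g(b,200,330,90,120,6))
E
```

```text
t6.50 tcp [ 429.5 -237.   112.1] tilt -1.0 phi 174.4 w 60.1 F [0.4 0.6 1. ] grip 0.0
  in ba [-48.5  -2.3 112.1]
  in ch [ -13.2 -477.7  112.1]
```

View pics/p3.png

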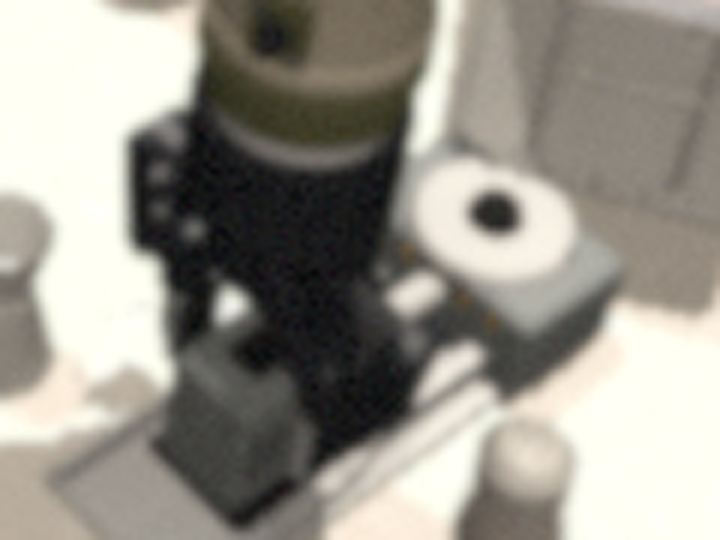

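```bash
python3 - <<'E'
from h import *
from go import F
def q(f,z):
    w=ray("scene",(330+f[0]/6-.4,200+f[1]/6-.4),z);x,y,a=F["ba"];d=(w[:2]-[x,y])*1000;print(f,z,np.round([np.cos(a)*d[0]+np.sin(a)*d[1],-np.sin(a)*d[0]+np.cos(a)*d[1]],1))
q((190,360),.072);q((240,428),.072);q((240,525),.006);q((155,440),.006)
b=F["ba"]
for l in((-49,-32,45),(-60,-32,45),(-38,-32,45),(-75,17,72),(-75,-23,72),(-75,-30,6)): print(l,(proj("scene",world(b,l))[0]-[330,200])*6)
E
```

```text
(190, 360) 0.072 [-69.7  11.6]
(240, 428) 0.072 [-76.2 -22.1]
(240, 525) 0.006 [-68.6 -24. ]
(155, 440) 0.006 [-68.   25.1]
(-49, -32, 45) [301.42956496 449.83739313]
(-60, -32, 45) [280.27946039 464.94311332]
(-38, -32, 45) [322.32765169 434.91166783]
(-75, 17, 72) [167.09649746 355.34769451]
(-75, -23, 72) [241.71435224 425.70581254]
(-75, -30, 6) [236.34500829 542.23523822]
```

The picture shows the fingers straddling the pack, with its rear foot edge at base x≈-68. That puts the pack's origin near -30, so I'll go forward 4 mm and grip.

Emit:
{"op": "send_rows", "data": {
  "targets": "60 -4 2 0 0;30 0 0 0 0;30 0 0 0 0;30 0 0 0 0;30 0 0 0 0;30 0 0 0 0;30 0 0 0 0"
}}

```text
clock: 7.42
tcp_pos: [0.4346, -0.2364, 0.1138]
ee_rot: [0.001, 0.049, 0.999, -0.0]
contact_force: [0.7, 0.7, 6.9]
gripper_width: 0.458
grip_force: 61.2
```

Emit:
{"op": "send_rows", "data": {
  "targets": "30 12 0 0 0;30 0 0 -5 0;30 0 0 -20 0;30 0 0 -50 0;30 0 0 -50 0;30 0 0 0 0"
}}

```text
clock: 8.18
tcp_pos: [0.4229, -0.2363, 0.2414]
ee_rot: [0.003, 0.05, 0.999, -0.002]
contact_force: [-0.0, -1.2, -1.5]
gripper_width: 0.457
grip_force: 60.7
```

```bash
python3 go.py ch -14 84 230;python3 - <<'E'
from station import *
import cv2,numpy as np
b=capture("scene")[:,:,::-1];t=capture("top")[:,:,::-1];cv2.imwrite("pics/t4.png",t);cv2.imwrite("pics/s4.png",b)
E
```

```text
t8.18 tcp [ 422.9 -236.3  241.4] tilt -1.0 phi 174.3 w 39.1 F [-0.  -1.2 -1.5] grip 60.7
  in ba [-55.1  -2.3 241.4]
  in ch [ -19.8 -477.9  241.4]
target [501.5 320.1 230. ] turn 1.7 shift before turn [-22.7 561.5   9.1] after turn [ -5.8 561.9  11.4]
```

Emit:
{"op": "send_rows", "data": {
  "targets": "30 0 0 -20 1.7;30 0 45 0 0;30 -1 58 0 0;30 -1 58 0 0;30 -1 58 0 0;30 -1 58 0 0;30 -1 58 0 0;30 -1 58 0 0;30 0 58 0 0;30 0 58 0 0"
}}

```text
clock: 9.52
tcp_pos: [0.492, 0.2705, 0.2551]
ee_rot: [-0.002, 0.065, 0.998, -0.001]
contact_force: [0.3, 0.3, -1.1]
gripper_width: 0.462
grip_force: 60.9
```

Emit:
{"op": "send_rows", "data": {
  "targets": "30 0 44 0 0;30 0 9 0 0;30 0 0 0 0;30 0 0 0 0"
}}

```text
clock: 10.02
tcp_pos: [0.4995, 0.3202, 0.2567]
ee_rot: [-0.001, 0.065, 0.998, -0.001]
contact_force: [-0.1, 0.1, -0.8]
gripper_width: 0.458
grip_force: 61.0
```

```bash
python3 go.py ch -14 84 150;python3 - <<'E'
from station import *
import cv2,numpy as np
b=capture("scene")[:,:,::-1];t=capture("top")[:,:,::-1]
g=lambda a,y,x,h,w,s:cv2.resize(np.clip(a[y:y+h,x:x+w]*1.5,0,255).astype(np.uint8),None,fx=s,fy=s,interpolation=2)
cv2.imwrite("pics/p5.png",np.hstack([g(b,95,200,120,80,5),g(t,130,180,120,80,5)]))
E
```

```text
t10.03 tcp [499.5 320.2 256.7] tilt -1.0 phi 172.5 w 39.1 F [-0.1  0.1 -0.8] grip 61.0
  in ba [-33.7 559.1 256.7]
  in ch [-16.   83.8 256.7]
target [501.5 320.1 150. ] turn -0.0 shift before turn [ -2.1   0.3 106.7] after turn [ -2.    0.2 106.7]
```

Emit:
{"op": "send_rows", "data": {
  "targets": "30 -2.4 0 30 0;30 0 0 50 0;30 0 0 30 0;30 0 0 15 0;30 0 0 5 0;30 0 0 5 0;30 0 0 0 0"
}}

```text
clock: 11.0
tcp_pos: [0.5028, 0.3215, 0.1233]
ee_rot: [0.001, 0.065, 0.998, 0.0]
contact_force: [-0.2, 0.5, -0.9]
gripper_width: 0.459
grip_force: 61.0
```

Emit:
{"op": "send_rows", "data": {
  "targets": "30 0 0 3 0;30 0 0 3 0;30 0 0 0 0"
}}

```text
clock: 11.38
tcp_pos: [0.5024, 0.3214, 0.1165]
ee_rot: [0.0, 0.064, 0.998, 0.0]
contact_force: [0.7, -0.7, -1.2]
gripper_width: 0.461
grip_force: 60.9
```

Emit:
{"op": "send_rows", "data": {
  "targets": "30 0 0 2 0;30 0 0 1 0;30 0 0 0 0"
}}

```text
clock: 11.75
tcp_pos: [0.5023, 0.3213, 0.1135]
ee_rot: [0.0, 0.065, 0.998, 0.0]
contact_force: [-0.7, -0.1, -1.2]
gripper_width: 0.455
grip_force: 61.0
```

Emit:
{"op": "send_rows", "data": {
  "targets": "30 0 0 1 0;30 0 0 0 0;30 0 0 0 0"
}}

```text
clock: 12.12
tcp_pos: [0.5023, 0.3214, 0.1134]
ee_rot: [0.0, 0.064, 0.998, 0.0]
contact_force: [-1.6, -1.1, 5.6]
gripper_width: 0.456
grip_force: 61.5
```

Emit:
{"op": "send_rows", "data": {
  "targets": "45 0 0 0 0;58 0 0 0 0;58 0 0 0 0;58 0 0 -20 0;58 0 0 -50 0;58 0 0 -30 0;58 0 -42 0 0;58 0 -42 0 0;58 0 0 0 0;58 0 0 0 0"
}}

```text
clock: 13.38
tcp_pos: [0.4918, 0.2382, 0.2127]
ee_rot: [0.0, 0.065, 0.998, 0.0]
contact_force: [0.5, -0.2, -0.7]
gripper_width: 0.679
grip_force: 0.0
```

```bash
python3 go.py ch -14 0 112;python3 - <<'E'
from station import *
import cv2,numpy as np
b=capture("scene")[:,:,::-1];t=capture("top")[:,:,::-1]
g=lambda a,y,x,h,w,s:cv2.resize(np.clip(a[y:y+h,x:x+w]*1.5,0,255).astype(np.uint8),None,fx=s,fy=s,interpolation=2)
cv2.imwrite("pics/p6.png",np.hstack([g(b,95,200,120,80,5),g(t,130,180,120,80,5)]))
E
```

```text
t13.38 tcp [491.8 238.2 212.7] tilt -1.0 phi 172.6 w 58.0 F [ 0.5 -0.2 -0.7] grip 0.0
  in ba [-33.4 476.7 212.7]
  in ch [-13.    1.5 212.7]
target [490.6 236.8 112. ] turn 0.0 shift before turn [  1.   -1.6 100.7] after turn [  1.   -1.5 100.7]
```

Emit:
{"op": "send_rows", "data": {
  "targets": "58 1 -1.5 40 0;58 0 0 40 0;58 0 0 20 0;58 0 0 0 0;30 0 0 0 0;30 0 0 0 0;30 0 0 0 0;30 0 0 0 0;30 0 0 0 0;30 0 0 0 0"
}}

```text
clock: 14.72
tcp_pos: [0.491, 0.237, 0.1136]
ee_rot: [0.001, 0.064, 0.998, 0.001]
contact_force: [-0.3, 1.8, 6.6]
gripper_width: 0.457
grip_force: 62.1
```

```bash
python3 go.py ch -14 0 112
```

```text
t14.72 tcp [491.  237.  113.6] tilt -1.0 phi 172.6 w 39.0 F [-0.3  1.8  6.6] grip 62.1
  in ba [-34.  475.5 113.6]
  in ch [-13.6   0.3 113.6]
target [490.6 236.8 112. ] turn 0.1 shift before turn [ 0.4 -0.3  1.6] after turn [ 0.4 -0.3  1.6]
```

Emit:
{"op": "send_rows", "data": {
  "targets": "30 0 0 -5 0;30 0 0 -25 0;30 0 0 -55 0;30 0 0 -55 0;30 0 0 0 -1.9;30 0 0 0 0"
}}

```text
clock: 15.48
tcp_pos: [0.4898, 0.2364, 0.2517]
ee_rot: [-0.001, 0.048, 0.999, -0.0]
contact_force: [-0.3, -0.3, -1.8]
gripper_width: 0.457
grip_force: 61.3
```

```bash
python3 go.py ba -86 0 250
```

```text
t15.47 tcp [489.8 236.4 251.7] tilt -1.0 phi 174.5 w 39.0 F [-0.3 -0.3 -1.8] grip 61.3
  in ba [-35.2 474.7 251.7]
  in ch [-14.8  -0.5 251.7]
target [ 392.4 -231.   250. ] turn 0.2 shift before turn [  52.1 -474.6    2.1] after turn [  50.8 -474.7    1.7]
```

Emit:
{"op": "send_rows", "data": {
  "targets": "30 5 -50 0 0.2;30 5 -55 0 0;30 5 -55 0 0;30 5 -55 0 0;30 5 -55 0 0;30 6 -55 0 0;30 6 -55 0 0;30 6 -55 0 0;30 8 -40 0 0;30 0 0 0 0"
}}

```text
clock: 16.73
tcp_pos: [0.3909, -0.2327, 0.2502]
ee_rot: [-0.002, 0.052, 0.999, 0.001]
contact_force: [0.2, 0.8, -1.7]
gripper_width: 0.457
grip_force: 61.7
```

```bash
python3 go.py ba -84 0 125
```

```text
t16.73 tcp [ 390.9 -232.7  250.2] tilt -1.0 phi 174.0 w 39.1 F [ 0.2  0.8 -1.7] grip 61.7
  in ba [-87.3  -1.8 250.2]
  in ch [ -52.  -478.5  250.2]
target [ 394.4 -231.2  125. ] turn -0.3 shift before turn [ -3.8   1.6 125.2] after turn [ -3.3   1.8 125.2]
```

Emit:
{"op": "send_rows", "data": {
  "targets": "30 -3.3 1.8 40 -0.3;30 0 0 50 0;30 0 0 30 0;30 0 0 5 0;30 0 0 0 0"
}}

```text
clock: 17.35
tcp_pos: [0.396, -0.2288, 0.1273]
ee_rot: [-0.001, 0.047, 0.999, 0.001]
contact_force: [0.2, 0.5, -1.4]
gripper_width: 0.456
grip_force: 61.6
```

Emit:
{"op": "send_rows", "data": {
  "targets": "30 0 0 3 0;30 0 0 3 0;30 0 0 0 0"
}}

```text
clock: 17.73
tcp_pos: [0.3962, -0.2296, 0.1219]
ee_rot: [0.0, 0.047, 0.999, -0.0]
contact_force: [-0.1, 0.6, -1.0]
gripper_width: 0.46
grip_force: 61.6
```

```bash
python3 go.py ba -84 0 116
```

```text
t17.73 tcp [ 396.2 -229.6  121.9] tilt -1.0 phi 174.6 w 39.3 F [-0.1  0.6 -1. ] grip 61.6
  in ba [-82.4   1.7 121.9]
  in ch [ -47.2 -474.8  121.9]
target [ 394.4 -231.2  116. ] turn 0.3 shift before turn [ 1.6 -1.7  5.9] after turn [ 1.6 -1.7  5.9]
```

Emit:
{"op": "send_rows", "data": {
  "targets": "30 0 -1.7 3 0.3;30 0 0 2 0;30 0 0 0 0"
}}

```text
clock: 18.1
tcp_pos: [0.3957, -0.2311, 0.1163]
ee_rot: [-0.0, 0.05, 0.999, 0.0]
contact_force: [-0.7, 0.5, -2.9]
gripper_width: 0.456
grip_force: 61.6
```

Emit:
{"op": "send_rows", "data": {
  "targets": "30 0 0 1 0;30 0 0 0 0;30 0 0 0 0"
}}

```text
clock: 18.48
tcp_pos: [0.3959, -0.2312, 0.1156]
ee_rot: [0.0, 0.05, 0.999, -0.0]
contact_force: [-1.0, -0.3, -0.0]
gripper_width: 0.461
grip_force: 61.8
```

```bash
python3 go.py ba -84 0 116
```

```text
t18.48 tcp [ 395.9 -231.2  115.6] tilt -1.0 phi 174.3 w 39.3 F [-1.  -0.3 -0. ] grip 61.8
  in ba [-8.250e+01  1.000e-01  1.156e+02]
  in ch [ -47.2 -476.4  115.6]
target [ 394.4 -231.2  116. ] turn -0.0 shift before turn [ 1.5 -0.1 -0.4] after turn [ 1.5 -0.1 -0.4]
```

Emit:
{"op": "send_rows", "data": {
  "targets": "30 -8 0 0 0;30 -8 0 0 0;30 -8 0 0 0;30 0 0 0 0"
}}

```text
clock: 18.98
tcp_pos: [0.4211, -0.234, 0.1156]
ee_rot: [0.001, 0.049, 0.999, -0.0]
contact_force: [0.8, -0.9, 1.7]
gripper_width: 0.457
grip_force: 61.9
```

Emit:
{"op": "send_rows", "data": {
  "targets": "30 -6 0 0 0;30 -6 0 0 0;30 -6 0 0 0;30 0 0 0 0"
}}

```text
clock: 19.48
tcp_pos: [0.4387, -0.2356, 0.1156]
ee_rot: [0.001, 0.049, 0.999, -0.0]
contact_force: [1.7, -0.2, 2.2]
gripper_width: 0.458
grip_force: 62.3
```

```bash
python3 go.py
```

```text
t19.48 tcp [ 438.7 -235.6  115.6] tilt -1.0 phi 174.3 w 39.1 F [ 1.7 -0.2  2.2] grip 62.3
  in ba [-39.5   0.  115.6]
  in ch [  -4.2 -475.2  115.6]
```

Emit:
{"op": "send_rows", "data": {
  "targets": "30 -6 0 0 0;30 -6 0 0 0;30 0 0 0 0"
}}

```text
clock: 19.85
tcp_pos: [0.4502, -0.2367, 0.1156]
ee_rot: [0.001, 0.05, 0.999, -0.0]
contact_force: [0.6, -0.7, 3.0]
gripper_width: 0.457
grip_force: 62.3
```

Emit:
{"op": "send_rows", "data": {
  "targets": "30 -5 0 0 0;30 -5 0 0 0;30 0 0 0 0"
}}

```text
clock: 20.23
tcp_pos: [0.4587, -0.2375, 0.1156]
ee_rot: [-0.001, 0.05, 0.999, -0.0]
contact_force: [-5.0, -1.3, 7.0]
gripper_width: 0.456
grip_force: 62.6
```

Emit:
{"op": "send_rows", "data": {
  "targets": "30 -4 0 0 0;30 -4 0 0 0;30 0 0 0 0"
}}

```text
clock: 20.6
tcp_pos: [0.4663, -0.2383, 0.1157]
ee_rot: [-0.001, 0.05, 0.999, -0.0]
contact_force: [-5.9, 0.1, 7.2]
gripper_width: 0.463
grip_force: 62.7
```

```bash
python3 go.py
```

```text
t20.60 tcp [ 466.3 -238.3  115.7] tilt -1.0 phi 174.3 w 39.5 F [-5.9  0.1  7.2] grip 62.7
  in ba [-1.180e+01  1.000e-01  1.157e+02]
  in ch [  23.4 -474.2  115.7]
```

Emit:
{"op": "send_rows", "data": {
  "targets": "30 -4 0 -0.3 0;30 -4 0 0 0;30 0 0 0 0"
}}

```text
clock: 20.98
tcp_pos: [0.4742, -0.2391, 0.1157]
ee_rot: [-0.001, 0.05, 0.999, -0.0]
contact_force: [-6.0, -0.1, 6.2]
gripper_width: 0.459
grip_force: 62.5
```

Emit:
{"op": "send_rows", "data": {
  "targets": "30 -3 0 0 0;30 -2 0 0 0;30 0 0 0 0"
}}

```text
clock: 21.35
tcp_pos: [0.4789, -0.2395, 0.1157]
ee_rot: [-0.002, 0.05, 0.999, -0.0]
contact_force: [-5.8, -0.3, 6.7]
gripper_width: 0.458
grip_force: 62.8
```

Emit:
{"op": "send_rows", "data": {
  "targets": "30 -2 0 0 0;30 0 0 0 0;30 0 0 0 0"
}}

```text
clock: 21.72
tcp_pos: [0.4809, -0.2397, 0.1157]
ee_rot: [-0.002, 0.05, 0.999, -0.0]
contact_force: [-6.5, -0.9, 6.4]
gripper_width: 0.461
grip_force: 62.8
```

```bash
python3 go.py
```

```text
t21.73 tcp [ 480.9 -239.7  115.7] tilt -1.0 phi 174.3 w 39.4 F [-6.5 -0.9  6.4] grip 62.8
  in ba [2.900e+00 1.000e-01 1.157e+02]
  in ch [  38.1 -473.8  115.7]
```

Push on in small steps until the housing stops it and the force rises.

Emit:
{"op": "send_rows", "data": {
  "targets": "30 -1.5 0 0 0;30 0 0 0 0;30 0 0 0 0"
}}

```text
clock: 22.1
tcp_pos: [0.4811, -0.2397, 0.1157]
ee_rot: [-0.003, 0.05, 0.999, -0.0]
contact_force: [-10.0, -1.1, 10.4]
gripper_width: 0.457
grip_force: 63.3
```

Emit:
{"op": "send_rows", "data": {
  "targets": "30 -1.5 0 0 0;30 0 0 0 0;30 0 0 0 0"
}}

```text
clock: 22.48
tcp_pos: [0.4814, -0.2397, 0.1159]
ee_rot: [-0.004, 0.05, 0.999, -0.0]
contact_force: [-15.1, 0.1, 14.4]
gripper_width: 0.456
grip_force: 63.8
```

Emit:
{"op": "send_rows", "data": {
  "targets": "30 -1 0 0 0;30 0 0 0 0;30 0 0 0 0"
}}

```text
clock: 22.85
tcp_pos: [0.4816, -0.2396, 0.1159]
ee_rot: [-0.005, 0.051, 0.999, -0.0]
contact_force: [-18.3, -0.3, 16.2]
gripper_width: 0.455
grip_force: 64.1
```

Stopped at base x≈17, as expected. I'll tug it back gently to test the catch.

Emit:
{"op": "send_rows", "data": {
  "targets": "30 4 0 0 0;30 0 0 0 0;30 0 0 0 0"
}}

```text
clock: 23.22
tcp_pos: [0.4809, -0.2397, 0.1157]
ee_rot: [-0.002, 0.05, 0.999, -0.0]
contact_force: [-7.1, -0.2, 7.3]
gripper_width: 0.457
grip_force: 62.8
```

Emit:
{"op": "send_rows", "data": {
  "targets": "30 3 0 0 0;30 0 0 0 0;30 0 0 0 0"
}}

```text
clock: 23.6
tcp_pos: [0.4792, -0.2395, 0.1157]
ee_rot: [-0.0, 0.05, 0.999, -0.0]
contact_force: [-3.9, -0.9, 3.1]
gripper_width: 0.456
grip_force: 62.2
```

Emit:
{"op": "send_rows", "data": {
  "targets": "30 2 0 0 0;30 0 0 0 0;30 0 0 0 0"
}}

```text
clock: 23.98
tcp_pos: [0.478, -0.2395, 0.1157]
ee_rot: [0.0, 0.05, 0.999, -0.0]
contact_force: [1.9, -1.3, -2.5]
gripper_width: 0.459
grip_force: 61.6
```

Emit:
{"op": "send_rows", "data": {
  "targets": "30 1.5 0 0 0;30 0 0 0 0;30 0 0 0 0"
}}

```text
clock: 24.35
tcp_pos: [0.4776, -0.2393, 0.1159]
ee_rot: [0.002, 0.049, 0.999, 0.0]
contact_force: [5.7, -0.2, -4.5]
gripper_width: 0.46
grip_force: 61.2
```

It resists about 3 mm back from the stop, so the catch holds. Now I'll release and back away.

Emit:
{"op": "send_rows", "data": {
  "targets": "30 -1.5 0 0 0;45 0 0 0 0;60 0 0 0 0;60 0 0 0 0;60 0 0 -15 0;60 0 0 -50 0;60 0 0 -60 0;60 0 60 0 0;60 0 60 0 0;60 0 60 0 0"
}}

```text
clock: 25.6
tcp_pos: [0.4955, -0.0588, 0.2424]
ee_rot: [0.001, 0.05, 0.999, -0.0]
contact_force: [1.1, 0.0, -0.3]
gripper_width: 0.704
grip_force: 0.0
```

Emit:
{"op": "send_rows", "data": {
  "targets": "60 0 50 0 0;60 30 40 0 0;60 30 0 0 0;60 0 0 0 0;60 0 0 0 0"
}}

```text
clock: 26.22
tcp_pos: [0.4453, 0.0351, 0.2419]
ee_rot: [0.001, 0.05, 0.999, -0.0]
contact_force: [0.3, -0.4, -0.3]
gripper_width: 0.699
grip_force: 0.0
```

```bash
python3 go.py;python3 - <<'E'
from station import *
import cv2,numpy as np
b=capture("scene")[:,:,::-1];t=capture("top")[:,:,::-1]
g=lambda a,y,x,h,w,s:cv2.resize(np.clip(a[y:y+h,x:x+w]*1.5,0,255).astype(np.uint8),None,fx=s,fy=s,interpolation=2)
cv2.imwrite("pics/end.png",np.vstack([np.hstack([g(b,130,220,75,100,4),g(b,215,350,75,100,4)]),np.hstack([g(t,170,185,75,100,4),g(t,165,350,75,100,4)])]))
E
```

```text
t26.23 tcp [445.3  35.1 241.9] tilt -1.0 phi 174.3 w 59.7 F [ 0.3 -0.4 -0.3] grip 0.0
  in ba [-59.6 270.  241.9]
  in ch [ -32.7 -205.9  241.9]
```

View pics/end.png

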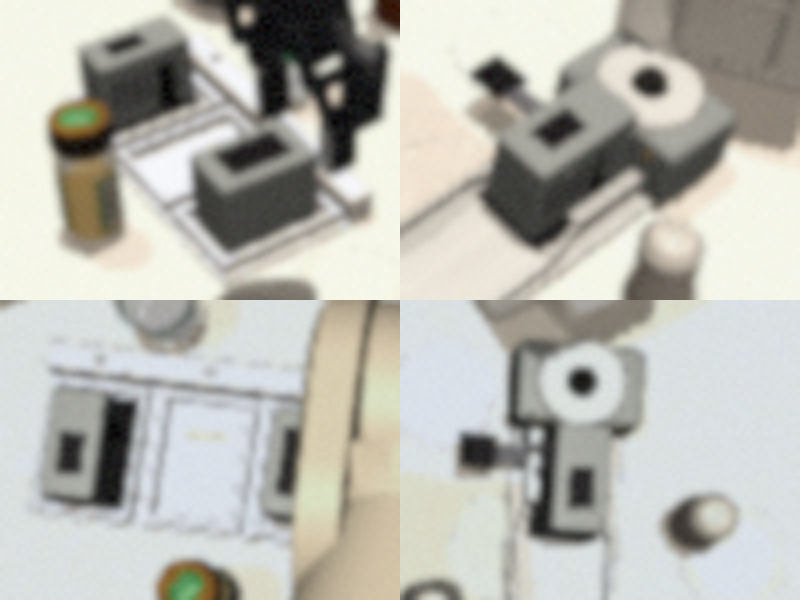

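The spent pack sits flat in the left bay (about (80,440) in the composite), the middle bay is empty, and the block hasn't moved. The fresh pack is home at the housing (about (580,470)) with the paddle back up.

```bash
python3 -c "from station import *;print(hand_in())"
```

```text
the job is handed in; nothing more can be done
None
```

The battery swap is done and handed in at about 26 s: the spent pack lies in the charger's left bay, the charged pack is locked in the rail (it held against a gentle tug), and the blocky pack stayed in its bay.

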